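# Prop open the wide dowel bin

## Robot

A 7-joint arm with a two-finger parallel gripper is mounted at the origin on the work surface. World frame = base frame: x ahead of the robot, y to its left, z up, the work surface at z = 0. Lengths are in m, angles in rad, forces in N, time in s.
With the tool pointing down it reaches from about 0.4 to 0.85 m from the base axis. Payload 4.5 kg.
Tool frame: the origin (TCP) lies midway between the tips of the shut fingers; the grasp point (between the pads) lies 19 mm behind it; z points along the fingers, y is the direction in which the jaws open and shut (so a half turn about z gives the same grasp; the last joint's range is limited). The gripper opens to 88 mm and grips with 3 to 60 N. Pads are 18 mm wide; open, the fingers measure 123 mm over their backs; the gripper's body (75 mm by 187 mm) begins 45 mm behind the grasp point.
Start: joints at [-1.191, 0.689, -0.195, 1.565, 0.157, 0.902, -0.215], TCP at [0.212, 0.588, 0.239] pointing down, gripper open.
Joint ranges: [-3.01, 3.01], [-0.46, 2.08], [-1.47, 1.51], [0.13, 2.56], [-1, 4.14], [0.04, 2.09], [-2.66, 2.66]. Speed limits (rad/s): [2.57, 2.57, 3.14, 3.14, 3.14, 3.14, 3.14].

## Interface

Orientations are given as a unit quaternion [x, y, z, w].
In Python, from plant import r gives the robot as it stands. The module is installed in compiled form; this text tells all that it offers.
- The arm moves only by the tool carry_out, never from a script. Its argument "commands" is a list of rows, each a list of 6 numbers: the shift along the tool's x, y, z in m, then the turn, a rotation vector about the tool's x, y, z in degrees. In form: [[dx, dy, dz, wx, wy, wz], ...]. A call has 1 to 12 rows; each row is the pose to reach, as a shift and turn from the pose commanded when the call began, along the tool's axes at that moment; what a row does not reach only later rows make up. A row lasts 1/10 s, in which the tool goes at most 50 mm and 8.59 degrees, less where a joint would pass 70% of its speed; a pose out of reach is approached as far as the arm can. A call with a gripper value outside its range is refused whole. "fingers" is the closure in counts, from 0 (fully open) to 255 (shut), set as the call begins (left out, the last holds). The fingers move at their own pace and stop on an object; "grip_force" is the grip in N (left out, the last holds). Time passes only in rows, so rows that repeat a pose let the fingers close. It gives the time, the measured TCP pose, the force and the opening at its end, in the units of the state.
- r.get_state(): the state, without advancing time (a new reading comes with each control period).
- r.snapshot(name): name is "side" or "top" or "wrist"; returns a dict with "img" (420x560x3 uint8, blue, green, red), "intrinsics" (3x3 intrinsics, pixels), "extrinsics" (4x4, takes a point from camera to world coordinates); the wrist camera has in their place "tool_from_camera" (4x4, takes a point from camera to tool coordinates, whose origin is the TCP and whose axes are the flange's). Camera axes: x right, y down, z forward; pixel columns grow to the right and rows downward; lengths in m; the calibration is good to about 2 mm. A picture is of the moment at which its call begins: read the wrist's pose just before it. There is no depth.
- r.finish_job(): hands the job in, once; it reports no verdict.
Trained networks look in a picture, given as the dict that the camera call returned (one of the last four; its "shot" number tells which), for a name from the list of things; names that differ only in an ending like _2 or _b are one class to them, and where a whole thing is asked for, a point or a joint stands for the part that bears it (a point fixed in the world has none). Each returns a list of dicts, best first, with "p" (0 to 1); they miss things now and then, are a little off and sometimes report something else, mostly with a low value. They report only what shows in the picture. A call takes as long as a camera call.
- r.spot_in(picture, label): "xyz" ([x, y, z] in m, in world coordinates, good to about 4 mm: the middle of the surface that is visible of it).
- r.spot_point(picture, label): "xyz" ([x, y, z] in m, in world coordinates, good to about 4 mm: a listed point, or the origin of a listed thing).
The state is a dict: "clock": time; "q": joint angles; "qd": joint speeds; "joint_torque": joint torques, N m; "tool_pos": TCP position; "eef_rot": TCP orientation; "contact_force": force on the tool from outside, world axes, zero at the start; "moment": the same for the moment, N m; "opening": opening from 0.0 (shut) to 1.0 (fully open).
Only numpy, scipy, OpenCV 4.12 (cv2) and the standard library are available. Lean on these libraries where they do the work, as an engineer would, in place of code of your own. Each camera call takes 0.05 s, during which the arm holds its last target.

## Task

Raise the lid of the wide bin by its handle, nearly as far as it goes so that its stay drops in, then let it down onto the stay and leave it propped up on its stay, standing open by itself, so that one hand is free to scoop dowels out. Leave the narrow bin next to it shut.

Things in the scene. Friction and masses are not known exactly. Their poses are not given: they have to be found in the camera images.
- wide_bin: The wider of two grey sheet-metal bins on the counter (fixed): 160 mm deep along its x, 240 mm wide along its y, 110 mm high, walls 4 mm, holding wooden dowels. Origin at the centre of its underside, z up; its front (handle side) faces its own -x. The lid's hinge line runs along its y at x = +80 mm, z = 110 mm.
- wide_lid (a joint): Opening angle of the wide bin's flat 4 mm steel lid (0.25 to 0.5 kg): 0 = shut, grows as the front edge is raised, end stop at 1.27 rad. The hinge is free: unsupported, the lid falls shut. To prop it: raise it to between 1.10 and 1.25 rad, which lets the stay drop in behind its step, then lower it; the stay stops it and holds it at about 0.94 rad.
- wide_lid_handle (a point): Middle of the wide lid's handle: a round bar 10 mm thick and 80 mm long between arm centres, parallel to the hinge, held 53 mm in front of the lid's front edge, in the plane of the lid, by two 10 mm arms at the bar's ends (a U lying flat). Shut, it is at 112 mm height; it is 215 mm from the hinge line (and 2 mm above it when shut). Its axes are the lid's: y along the bar, x from the bar towards the hinge, z out of the lid's upper face.
- stay (a joint): The lid's stay: a thin steel leg 86 mm long with a slippery white foot, hinged under the wide lid near the bin's right-hand wall (its -y), swinging freely; nobody need touch it. 0 = folded under the shut lid, grows as it swings down. Its foot slides back on a ledge in the bin; past a lid angle of 1.05 rad it drops 12 mm off a step, which catches it when the lid is lowered (joint then about 1.76 rad).
- narrow_lid (a joint): Opening angle of the lid of the narrow bin (same depth, height, lid and handle shape, 140 mm wide), 0 = shut. The neighbour, to be left shut; it stands to the left or to the right of the wide bin.

How it is judged:
By the outcome, as a careful person would: the job done as asked, in the order asked, and still so for the second after the job is handed in, with the robot touching nothing.
It also fails if it takes over 40 s, if anything falls off the work surface, if the arm or the gripper's body presses on something with over 40 N, if the wrist force passes 120 N, or if a joint passes its speed limit or range.

## Working session

There is one attempt and no reset: what is moved stays moved. The work goes in short steps, Python scripts to look and compute and a tool call to move; the robot and the scene stay as the last step left them, time stands still between calls to the robot, and variables do not carry over. Pictures are saved under pics/ and viewed, and the job is handed in when it is done.

Besides the shell and the picture viewer there is one more tool, called as a command line: name --pt "numbers of a row" for each row, then --argument value for the rest. carry_out: Moves the arm, as the interface text tells. Its arguments: {"type":"object","properties":{"commands":{"type":"array","items":{"type":"array","items":{"type":"number"}}},"fingers":{"type":"number"},"grip_force":{"type":"number"}},"required":["commands"]}

```bash
mkdir -p pics; python3 - <<'E'
from plant import r
import cv2,numpy as np
s=r.get_state();print({k:np.round(v,3).tolist() for k,v in s.items()})
for n in ("top","side"):
    p=r.snapshot(n);cv2.imwrite(f"pics/{n}1.png",p["img"])
    print(n,np.round(p["intrinsics"],1).tolist(),np.round(p["extrinsics"],3).tolist())
    for l in ("wide_bin","wide_lid_handle","narrow_lid"):
        try:print(l,[(np.round(d["xyz"],4).tolist(),round(d["p"],2)) for d in r.spot_point(p,l)])
        except Exception as e: print(l,e)
    for l in ("wide_bin","wide_lid_handle","narrow_lid","wide_lid"):
        print('in',l,[(np.round(d["xyz"],4).tolist(),round(d["p"],2)) for d in r.spot_in(p,l)])
E
```

```text
{'clock': 0.0, 'q': [-1.191, 0.69, -0.195, 1.566, 0.157, 0.903, -0.215], 'qd': [0.001, 0.0, 0.001, 0.002, 0.001, -0.001, 0.001], 'joint_torque': [-0.001, -52.755, -1.267, -15.343, -0.053, 0.006, 0.0], 'tool_pos': [0.212, 0.587, 0.238], 'eef_rot': [0.172, 0.985, -0.001, -0.0], 'contact_force': [-0.245, -0.219, 0.176], 'moment': [0.007, 0.035, -0.002], 'opening': 0.999}
top [[442.8, 0.0, 271.7], [0.0, 442.8, 204.3], [0.0, 0.0, 1.0]] [[-0.085, -0.975, 0.207, 0.421], [-0.996, 0.083, -0.018, -0.043], [-0.0, -0.208, -0.978, 0.875], [0.0, 0.0, 0.0, 1.0]]
wide_bin [([0.6382, -0.1887, -0.0001], 0.97)]
wide_lid_handle [([0.5123, -0.222, 0.1117], 0.57)]
narrow_lid it knows: wide_bin, wide_lid_handle
in wide_bin [([0.6276, -0.1856, 0.118], 0.81)]
in wide_lid_handle [([0.6355, -0.1837, 0.1134], 0.96)]
in narrow_lid [([0.6116, 0.178, 0.1145], 0.84)]
in wide_lid [([0.6317, -0.19, 0.1111], 0.66)]
side [[470.3, 0.0, 284.3], [0.0, 470.3, 206.7], [0.0, 0.0, 1.0]] [[-0.998, -0.013, 0.063, 0.528], [-0.06, 0.561, -0.826, 0.583], [-0.025, -0.828, -0.56, 0.54], [0.0, 0.0, 0.0, 1.0]]
wide_bin [([0.6425, -0.1899, -0.004], 0.68)]
wide_lid_handle [([0.5131, -0.2294, 0.1156], 0.65)]
narrow_lid it knows: wide_bin, wide_lid_handle
in wide_bin []
in wide_lid_handle [([0.6314, -0.1759, 0.1184], 0.72)]
in narrow_lid [([0.616, 0.1934, 0.1138], 0.91)]
in wide_lid [([0.6349, -0.1713, 0.1125], 0.76)]
```

View pics/top1.png

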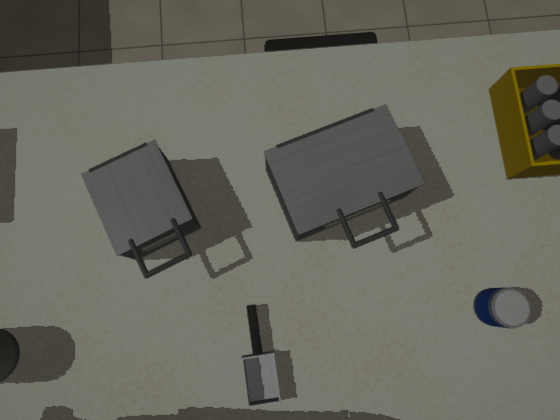

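View pics/side1.png

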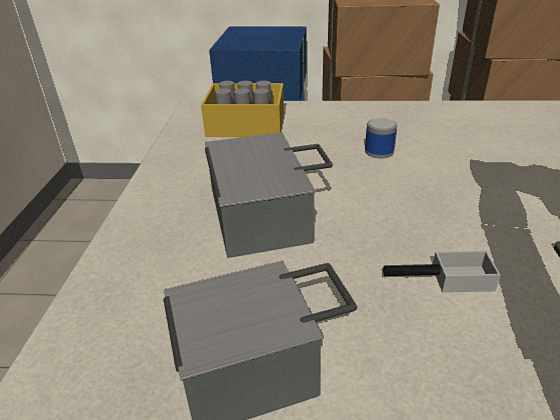

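```bash
cat > h.py <<'E'
import numpy as np
def ray(p,uv,z):
    K=np.array(p["intrinsics"]);E=np.array(p["extrinsics"])
    d=E[:3,:3]@np.linalg.solve(K,[uv[0],uv[1],1]);o=E[:3,3]
    return o+d*(z-o[2])/d[2]
E
python3 - <<'E'
from plant import r
import cv2,numpy as np
from h import ray
p=r.snapshot("top")
for uv in [(265,154),(387,107),(423,186),(298,238),(355,245),(397,229),(340,211),(381,196)]:
    print(uv,np.round(ray(p,uv,.112),4))
im=p["img"][90:265,250:440];cv2.imwrite("pics/c1.png",cv2.resize(im,None,fx=3.4,fy=3.4,interpolation=cv2.INTER_CUBIC))
E
```

```text
(265, 154) [ 0.6762 -0.052   0.112 ]
(387, 107) [ 0.7478 -0.2841  0.112 ]
(423, 186) [ 0.593 -0.327  0.112]
(298, 238) [ 0.5192 -0.0966  0.112 ]
(355, 245) [ 0.4988 -0.1936  0.112 ]
(397, 229) [ 0.5203 -0.2699  0.112 ]
(340, 211) [ 0.5605 -0.1747  0.112 ]
(381, 196) [ 0.5812 -0.2501  0.112 ]
```

View pics/c1.png

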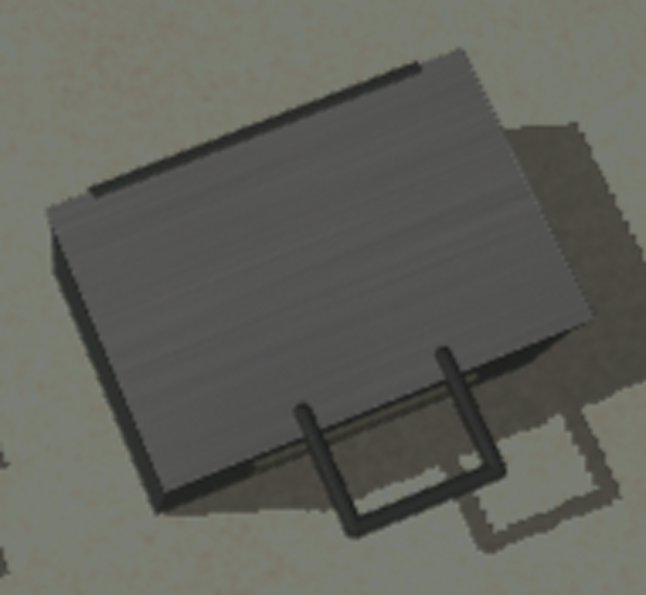

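```bash
cat >> h.py <<'E'
from scipy.spatial.transform import Rotation as R
def rel(s,pos,yaw_y,tilt=0):
    """tool pointing down, tool y at world angle yaw_y(deg); row from current pose"""
    a=np.radians(yaw_y);y=np.array([np.cos(a),np.sin(a),0]);z=np.array([0,0,-1.]);x=np.cross(y,z)
    T=np.column_stack([x,y,z]);C=R.from_quat(s["eef_rot"])
    d=C.inv().apply(np.array(pos)-s["tool_pos"]);w=(C.inv()*R.from_matrix(T)).as_rotvec(degrees=True)
    return np.round(np.r_[d,w],4)
E
python3 - <<'E'
from plant import r
from h import *
s=r.get_state()
print(rel(s,[.5,.18,.26],45)); print(rel(s,[.51,-.232,.26],16.5))
E
```

```text
[-4.09400e-01 -2.86200e-01 -2.13000e-02  4.60000e-03 -1.00000e-03
  2.51912e+01]
[-5.58400e-01 -6.70500e-01 -2.13000e-02  4.40000e-03 -2.20000e-03
  5.36912e+01]
```

carry_out --pt "-0.409 -0.286 -0.021 0 0 25.2" --pt "-0.409 -0.286 -0.021 0 0 25.2" --pt "-0.409 -0.286 -0.021 0 0 25.2" --pt "-0.409 -0.286 -0.021 0 0 25.2" --pt "-0.409 -0.286 -0.021 0 0 25.2" --pt "-0.409 -0.286 -0.021 0 0 25.2" --pt "-0.409 -0.286 -0.021 0 0 25.2" --pt "-0.409 -0.286 -0.021 0 0 25.2" --pt "-0.409 -0.286 -0.021 0 0 25.2" --pt "-0.409 -0.286 -0.021 0 0 25.2" --pt "-0.558 -0.67 -0.021 0 0 53.7" --pt "-0.558 -0.67 -0.021 0 0 53.7" --fingers 139 --grip_force 10

```text
clock: 1.95
tool_pos: [0.5029, 0.0784, 0.2598]
eef_rot: [0.519, 0.855, 0.001, 0.0]
contact_force: [0.4, 0.1, -0.3]
opening: 0.454
```

```bash
python3 - <<'E'
from plant import r
from h import *
s=r.get_state()
print(s["tool_pos"],s["opening"],s["q"],s["contact_force"],rel(s,[.51,-.232,.26],16.5))
E
```

```text
[0.50291744 0.07841801 0.25983474] 0.45363621711928936 [-0.21697708  0.50588714 -0.04349849  1.89055459  0.03071003  0.74450964
  0.20121076] [ 0.35129175  0.06550969 -0.26063636] [-2.78800e-01 -1.36700e-01 -3.00000e-04  7.46000e-02 -5.70000e-03
  1.09335e+01]
```

carry_out --pt "-0.279 -0.137 0 0 0 10.9" --pt "-0.279 -0.137 0 0 0 10.9" --pt "-0.279 -0.137 0 0 0 10.9" --pt "-0.279 -0.137 0 0 0 10.9" --pt "-0.279 -0.137 0 0 0 10.9" --pt "-0.279 -0.137 0 0 0 10.9" --pt "-0.279 -0.137 0 0 0 10.9" --pt "-0.279 -0.137 0 0 0 10.9" --pt "-0.279 -0.137 0 0 0 10.9"

```text
clock: 2.85
tool_pos: [0.5113, -0.2285, 0.2595]
eef_rot: [0.595, 0.804, 0.001, -0.001]
contact_force: [0.1, 0.5, 0.2]
opening: 0.458
```

```bash
python3 - <<'E'
from plant import r
from h import *
import cv2
s=r.get_state()
print(s["tool_pos"],s["eef_rot"],s["opening"])
p=r.snapshot("wrist");cv2.imwrite("pics/w1.png",p["img"])
print(p["intrinsics"],p["tool_from_camera"])
for l in ("wide_lid_handle","wide_bin"): print([(d["xyz"],d["p"]) for d in r.spot_point(p,l)])
E
```

```text
[ 0.51127666 -0.22845643  0.25954688] [ 5.94856231e-01  8.03831614e-01  6.90763906e-04 -5.68744542e-04] 0.4577752505821023
[[318.97949358   0.         275.74744013]
 [  0.         318.97949358 215.6006037 ]
 [  0.           0.           1.        ]] [[-4.02771393e-05 -9.56015557e-01 -2.93315962e-01  7.56498270e-02]
 [ 9.99998782e-01  4.19153742e-04 -1.50347968e-03  9.35693514e-04]
 [ 1.56029444e-03 -2.93315666e-01  9.56014375e-01 -1.47350867e-01]
 [ 0.00000000e+00  0.00000000e+00  0.00000000e+00  1.00000000e+00]]
[([0.5121, -0.2271, 0.1132], 0.6)]
[([0.6434, -0.1915, 0.004], 0.77)]
```

View pics/w1.png

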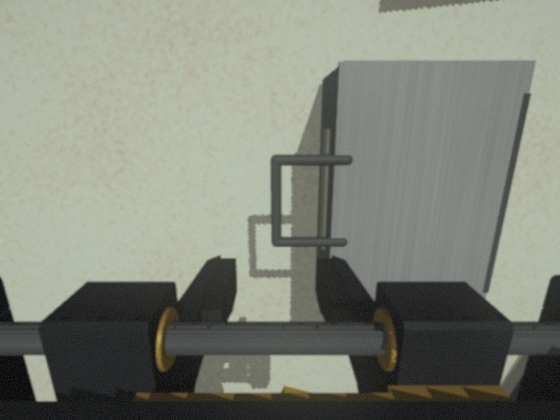

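```bash
python3 - <<'E'
from plant import r
from h import *
s=r.get_state()
p=r.snapshot("wrist");C=np.eye(4);C[:3,:3]=R.from_quat(s["eef_rot"]).as_matrix();C[:3,3]=s["tool_pos"]
p["extrinsics"]=C@p["tool_from_camera"]
a=ray(p,(276,159),.112);b=ray(p,(276,242),.112);print(a,b,(a+b)/2,np.linalg.norm(a-b),np.degrees(np.arctan2(*(b-a)[:2])))
c=ray(p,(338,62),.112);d=ray(p,(534,62),.112);print(c,d,np.linalg.norm(c-d),np.degrees(np.arctan2(*(d-c)[1::-1])))
print(rel(s,[*((a+b)/2)[:2],.093],16.9))
E
```

```text
[ 0.50061774 -0.18967425  0.112     ] [ 0.52468309 -0.26777065  0.112     ] [ 0.51265042 -0.22872245  0.112     ] 0.08172017664866572 162.87335741755825
[ 0.52669504 -0.09673897  0.112     ] [ 0.68455451 -0.04816445  0.112     ] 0.16516384502128045 17.103513829905623
[-0.0014  0.0007  0.1667  0.0249 -0.0743  0.2156]
```

carry_out --pt "-0.001 0.001 0.04 0 0 0.2" --pt "-0.001 0.001 0.08 0 0 0.2" --pt "-0.001 0.001 0.11 0 0 0.2" --pt "-0.001 0.001 0.13 0 0 0.2" --pt "-0.001 0.001 0.15 0 0 0.2" --pt "-0.001 0.001 0.168 0 0 0.2" --pt "-0.001 0.001 0.168 0 0 0.2" --pt "-0.001 0.001 0.168 0 0 0.2"

```text
clock: 3.85
tool_pos: [0.5126, -0.2302, 0.092]
eef_rot: [0.596, 0.803, 0.0, -0.0]
contact_force: [-0.3, -0.1, 0.7]
opening: 0.456
```

carry_out --pt "0 0 0 0 0 0" --pt "0 0 0 0 0 0" --pt "0 0 0 0 0 0" --pt "0 0 0 0 0 0" --pt "0 0 0 0 0 0" --pt "0 0 0 0 0 0" --fingers 255 --grip_force 12

```text
clock: 4.45
tool_pos: [0.5123, -0.2311, 0.0921]
eef_rot: [0.597, 0.802, -0.0, 0.0]
contact_force: [-0.6, 0.5, 3.4]
opening: 0.099
```

```bash
python3 - <<'E'
from plant import r
from h import *
import cv2
s=r.get_state()
print(s["tool_pos"],s["eef_rot"],s["opening"]*88,s["contact_force"])
p=r.snapshot("wrist");cv2.imwrite("pics/w2.png",p["img"])
# arc: shift for lid angles
g0=np.array(s["tool_pos"]);ux=np.array([np.cos(np.radians(17)),np.sin(np.radians(17)),0]);L=.215;o=np.arctan2(.002,.215)
C=R.from_quat(s["eef_rot"])
for t in [.1,.2,.3,.4,.5,.6,.7,.8,.9,1.0,1.1,1.15,1.18,1.2]:
    d=ux*L*(1-np.cos(t))+ux*.002*np.sin(t)+np.array([0,0,1])*L*np.sin(t)
    print(t,np.round(C.inv().apply(d),4))
E
```

```text
[ 0.51229027 -0.23114819  0.09210925] [ 5.96977835e-01  8.02257714e-01 -3.57799806e-06  1.55276660e-04] 8.73585708940757 [-0.64227082  0.54262337  3.43947264]
0.1 [ 0.      0.0013 -0.0215]
0.2 [ 0.      0.0047 -0.0427]
0.3 [ 0.      0.0102 -0.0635]
0.4 [ 0.0001  0.0178 -0.0837]
0.5 [ 1.000e-04  2.730e-02 -1.031e-01]
0.6 [ 0.0002  0.0387 -0.1214]
0.7 [ 0.0002  0.0519 -0.1385]
0.8 [ 0.0003  0.0667 -0.1542]
0.9 [ 0.0004  0.0829 -0.1684]
1.0 [ 0.0005  0.1005 -0.1809]
1.1 [ 0.0006  0.1193 -0.1916]
1.15 [ 0.0006  0.129  -0.1962]
1.18 [ 0.0007  0.135  -0.1988]
1.2 [ 0.0007  0.139  -0.2004]
```

View pics/w2.png

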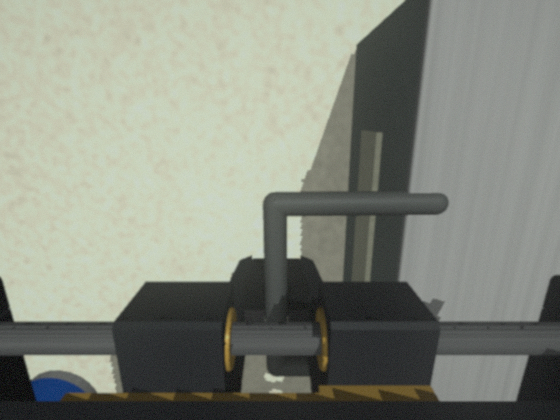

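The bar sits between the pads: it is at column 276, midway between the fingers, and the opening is about 9 mm. I'll raise it along the arc.

carry_out --pt "0 0.0004 -0.011 0 0 0" --pt "0 0.0013 -0.0215 0 0 0" --pt "0 0.003 -0.032 0 0 0" --pt "0 0.0047 -0.0427 0 0 0" --pt "0 0.0075 -0.053 0 0 0" --pt "0 0.0102 -0.0635 0 0 0" --pt "0 0.014 -0.0738 0 0 0" --pt "0 0.0178 -0.0837 0 0 0" --pt "0 0.0225 -0.0935 0 0 0" --pt "0 0.0273 -0.103 0 0 0" --pt "0 0.0273 -0.103 0 0 0"

```text
clock: 5.6
tool_pos: [0.5401, -0.2225, 0.196]
eef_rot: [0.596, 0.803, 0.001, 0.001]
contact_force: [2.6, 0.4, -4.5]
opening: 0.087
```

```bash
python3 - <<'E'
from plant import r
from h import *
import cv2
s=r.get_state()
print(s["tool_pos"],s["eef_rot"],s["opening"]*88,s["contact_force"])
p=r.snapshot("side");cv2.imwrite("pics/s2.png",p["img"])
print([(d["xyz"],d["p"]) for d in r.spot_point(p,"wide_lid_handle")])
E
```

```text
[ 0.54012556 -0.2225079   0.19601329] [0.59644377 0.80265357 0.00085788 0.00115978] 7.694155028994724 [ 2.64810166  0.38394251 -4.48152966]
[([0.542, -0.2211, 0.2214], 0.59)]
```

View pics/s2.png

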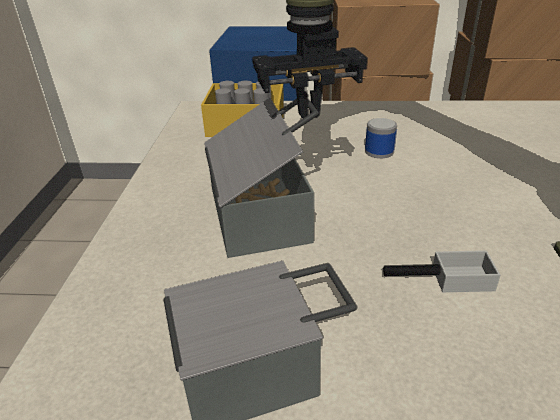

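The lid is rising with the gripper at about 0.5 rad, and the dowels are visible at about (262,190). Next I'll raise it to about 1.18 rad.

carry_out --pt "0 0.0055 -0.0093 0 0 0" --pt "0 0.0114 -0.0183 0 0 0" --pt "0 0.018 -0.027 0 0 0" --pt "0 0.0246 -0.0354 0 0 0" --pt "0 0.0394 -0.0511 0 0 0" --pt "0 0.0556 -0.0653 0 0 0" --pt "0 0.064 -0.072 0 0 0" --pt "0 0.0732 -0.0778 0 0 0" --pt "0 0.083 -0.0835 0 0 0" --pt "0 0.092 -0.0885 0 0 0" --pt "0 0.1017 -0.0931 0 0 0" --pt "0 0.1077 -0.0957 0 0 0"

```text
clock: 6.9
tool_pos: [0.6406, -0.1911, 0.2872]
eef_rot: [0.597, 0.802, -0.001, -0.003]
contact_force: [5.0, 0.5, -15.7]
opening: 0.085
```

carry_out --pt "0 0 0 0 0 0" --pt "0 0 0 0 0 0" --pt "0 0 0 0 0 0"

```text
clock: 7.2
tool_pos: [0.6403, -0.1911, 0.2871]
eef_rot: [0.597, 0.802, -0.001, -0.003]
contact_force: [6.5, 0.5, -15.4]
opening: 0.088
```

```bash
python3 - <<'E'
from plant import r
from h import *
import cv2
s=r.get_state()
print(s["tool_pos"],s["eef_rot"],s["opening"]*88,s["contact_force"])
for n in("side","top"):
    p=r.snapshot(n);cv2.imwrite(f"pics/{n}3.png",p["img"])
    print([(d["xyz"],d["p"]) for d in r.spot_point(p,"wide_lid_handle")])
    try: print([(d["xyz"],d["p"]) for d in r.spot_in(p,"stay")])
    except Exception as e: print(e)
g=np.array(s["tool_pos"])+[0,0,.019];h=np.array([.718,-.1657,.110]);ux=np.array([.956,.292,0])
print(np.arctan2(g[2]-.11,(h-g)@ux),np.hypot(g[2]-.11,(h-g)@ux))
E
```

```text
[ 0.6403269  -0.19113255  0.28713462] [ 5.96701583e-01  8.02458531e-01 -5.65554038e-04 -2.68470068e-03] 7.731221948551488 [  6.52383489   0.47399678 -15.36305603]
[([0.6389, -0.1935, 0.3147], 0.56)]
[]
[([0.6378, -0.1836, 0.3105], 0.58)]
[]
1.1761832267040109 0.21246341970650992
```

View pics/side3.png

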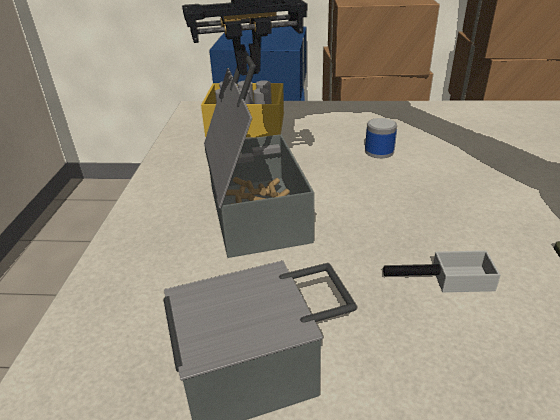

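View pics/top3.png

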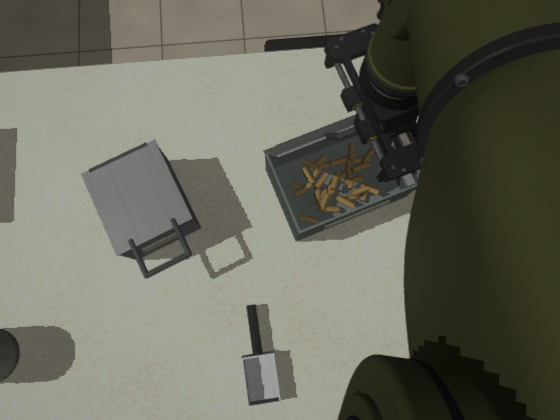

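carry_out --pt "0 -0.003 0.003 0 0 0" --pt "0 -0.008 0.0055 0 0 0" --pt "0 -0.0157 0.009 0 0 0" --pt "0 -0.0205 0.0115 0 0 0" --pt "0 -0.0253 0.0143 0 0 0" --pt "0 -0.03 0.017 0 0 0" --pt "0 -0.0345 0.0199 0 0 0" --pt "0 -0.038 0.022 0 0 0" --pt "0 -0.0417 0.0247 0 0 0" --pt "0 -0.0417 0.0247 0 0 0" --pt "0 -0.0417 0.0247 0 0 0"

```text
clock: 8.6
tool_pos: [0.6014, -0.2034, 0.2658]
eef_rot: [0.597, 0.802, 0.0, -0.0]
contact_force: [2.1, 4.5, -7.6]
opening: 0.088
```

```bash
python3 - <<'E'
from plant import r
from h import *
import cv2
s=r.get_state()
print(s["tool_pos"],s["opening"]*88,s["contact_force"])
for n in("side",):
    p=r.snapshot(n);cv2.imwrite(f"pics/{n}4.png",cv2.resize(p["img"][40:280,180:400],None,fx=2.5,fy=2.5))
    print([(d["xyz"],d["p"]) for d in r.spot_point(p,"wide_lid_handle")])
    print([(d["xyz"],d["p"]) for d in r.spot_in(p,"stay")])
g=np.array(s["tool_pos"])+[0,0,.019];h=np.array([.718,-.1657,.110]);ux=np.array([.956,.292,0])
print(np.arctan2(g[2]-.11,(h-g)@ux),np.hypot(g[2]-.11,(h-g)@ux))
E
```

```text
[ 0.60142342 -0.20336823  0.26581734] 7.726125177330524 [ 2.0966747   4.50223794 -7.63638592]
[([0.6, -0.2046, 0.2898], 0.9)]
[]
0.9597855813342302 0.2134343133054863
```

View pics/side4.png

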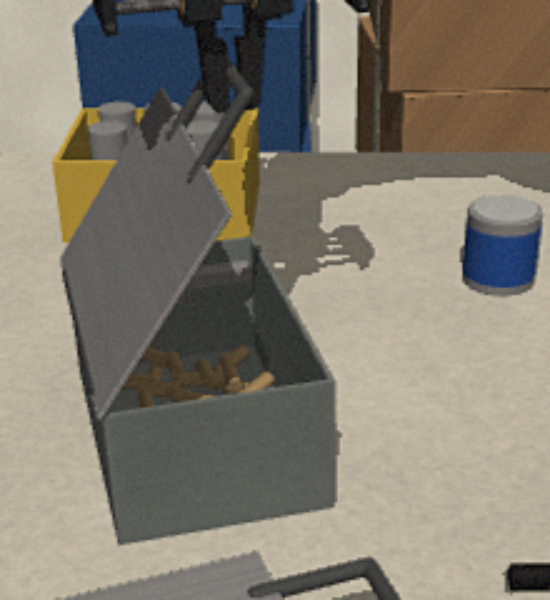

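carry_out --pt "0 -0.0018 0.0013 0 0 0" --pt "0 -0.0035 0.0025 0 0 0" --pt "0 -0.0035 0.0025 0 0 0" --pt "0 -0.0035 0.0025 0 0 0"

```text
clock: 9.15
tool_pos: [0.5982, -0.2044, 0.2635]
eef_rot: [0.597, 0.802, 0.0, -0.0]
contact_force: [2.4, 4.7, -6.4]
opening: 0.094
```

carry_out --pt "0 -0.0018 0.0013 0 0 0" --pt "0 -0.0035 0.0026 0 0 0" --pt "0 -0.0035 0.0026 0 0 0" --pt "0 -0.0035 0.0026 0 0 0"

```text
clock: 9.55
tool_pos: [0.5966, -0.205, 0.2622]
eef_rot: [0.596, 0.803, 0.002, 0.001]
contact_force: [3.1, 5.5, -2.3]
opening: 0.094
```

carry_out --pt "0 -0.0018 0.0013 0 0 0" --pt "0 -0.0034 0.0026 0 0 0" --pt "0 -0.0034 0.0026 0 0 0" --pt "0 -0.0034 0.0026 0 0 0"

```text
clock: 9.95
tool_pos: [0.5956, -0.2053, 0.2612]
eef_rot: [0.596, 0.803, 0.003, 0.003]
contact_force: [6.3, 7.1, 3.1]
opening: 0.092
```

```bash
python3 - <<'E'
from plant import r
from h import *
import cv2
s=r.get_state()
print(s["tool_pos"],s["opening"]*88,s["contact_force"])
for n in("wrist","side"):
    p=r.snapshot(n);cv2.imwrite(f"pics/{n}5.png",p["img"])
    print([(d["xyz"],d["p"]) for d in r.spot_point(p,"wide_lid_handle")])
    print([(d["xyz"],d["p"]) for d in r.spot_in(p,"stay")])
E
```

```text
[ 0.59560164 -0.20530625  0.26119847] 8.071977544870176 [6.32993843 7.06165118 3.13928892]
[([0.5926, -0.2022, 0.283], 0.68)]
[]
[([0.5991, -0.2058, 0.2859], 0.96)]
[]
```

View pics/wrist5.png

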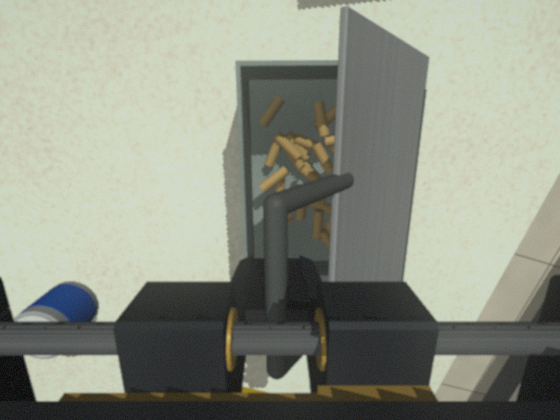

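The lid resists further lowering: force rose about 5 N per step while the tool moved only 1 mm. So the stay seems to be holding it, and I'll release.

carry_out --pt "0 0 0 0 0 0" --pt "0 0 0 0 0 0" --pt "0 0 0 0 0 0" --pt "0 0 0 0 0 0" --pt "0 0 0 0 0 0" --fingers 150

```text
clock: 10.75
tool_pos: [0.5911, -0.2081, 0.258]
eef_rot: [0.597, 0.802, -0.001, -0.0]
contact_force: [0.2, 0.1, 0.5]
opening: 0.412
```

```bash
python3 - <<'E'
from plant import r
from h import *
import cv2
s=r.get_state()
print(s["tool_pos"],s["opening"]*88,s["contact_force"])
for n in("wrist","side"):
    p=r.snapshot(n);cv2.imwrite(f"pics/{n}6.png",p["img"])
    print([(d["xyz"],d["p"]) for d in r.spot_point(p,"wide_lid_handle")])
E
```

```text
[ 0.59113687 -0.20805262  0.25799624] 36.24497541301324 [0.17575324 0.14554648 0.45178028]
[([0.5958, -0.2023, 0.2842], 0.88)]
[([0.5982, -0.2046, 0.2861], 0.67)]
```

View pics/wrist6.png

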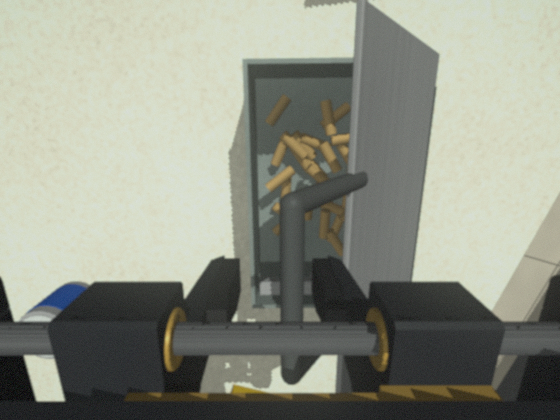

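The lid stands by itself: the bar at column 292 is clear of both fingers and the force is about zero. I'll back off straight up.

carry_out --pt "0 0.003 -0.01 0 0 0" --pt "0 0.003 -0.03 0 0 0" --pt "0 0.003 -0.05 0 0 0" --pt "0 0.003 -0.08 0 0 0" --pt "0 0.003 -0.1 0 0 0" --pt "0 -0.05 -0.1 0 0 0" --pt "0 -0.1 -0.1 0 0 0" --pt "0 -0.12 -0.1 0 0 0" --pt "0 -0.12 -0.1 0 0 0"

```text
clock: 11.85
tool_pos: [0.4735, -0.2438, 0.3594]
eef_rot: [0.599, 0.801, -0.001, 0.0]
contact_force: [0.5, -1.2, 0.2]
opening: 0.411
```

```bash
python3 - <<'E'
from plant import r
from h import *
import cv2
s=r.get_state()
print(s["clock"],s["tool_pos"],s["contact_force"])
for n in("wrist","side"):
    p=r.snapshot(n);cv2.imwrite(f"pics/{n}7.png",p["img"])
    print([(d["xyz"],d["p"]) for d in r.spot_point(p,"wide_lid_handle")])
    print([(d["xyz"],d["p"]) for d in r.spot_in(p,"narrow_lid")])
E
```

```text
11.85 [ 0.47349407 -0.24379126  0.35938803] [ 0.52875094 -1.17645348  0.15260542]
[([0.5956, -0.201, 0.2841], 0.78)]
[]
[([0.5987, -0.2063, 0.2882], 0.59)]
[([0.6168, 0.1944, 0.1166], 0.62)]
```

View pics/side7.png

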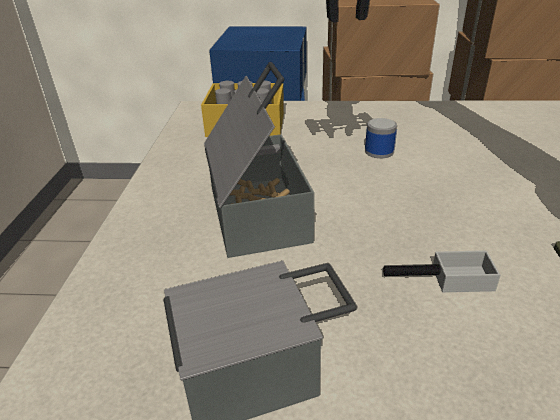

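View pics/wrist7.png

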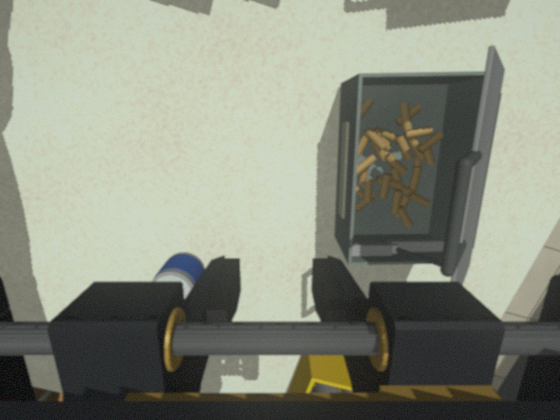

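The lid stands open by itself. The side view puts its handle at about (275,70), and the narrow lid is flat and shut. In the wrist view the stay's ledge is at about (400,248), and the gripper is well clear. I'll hand it in.

```bash
python3 - <<'E'
from plant import r
print(r.finish_job())
E
```

```text
the job is handed in; nothing more can be done
None
```

The wide bin's lid is propped open on its stay and stands by itself, and the job is handed in at about 12 s on the robot's clock. I gripped the handle bar and raised the lid to about 1.18 rad. I then lowered it until the stay took the load, let go and backed the gripper away.

- **Lid:** After release, both cameras put the handle at about (0.597, -0.204, 0.286), which is a lid angle of about 0.96 rad against the 0.94 expected. That position stayed the same, within camera error, over the following second, and the tool force was near zero when the gripper let go.
- **Narrow bin:** its lid is still flat and shut, with the visible surface at about 0.117 m.
- **Forces:** the highest tool force I read was about 17 N, near the top of the lift.
- **Not confirmed directly:** the networks never reported the stay. That it caught is inferred from the resistance while lowering and from the lid standing alone at the right angle.

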